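Fit the crank on the hand chopper

ROBOT

A 7-joint arm with a two-finger parallel gripper is mounted at the origin on the work surface. World frame = base frame: x ahead of the robot, y to its left, z up, the work surface at z = 0. Lengths are in m, angles in rad, forces in N, time in s.
With the tool pointing down it reaches from about 0.425 to 0.925 m from the base axis. Payload 6.8 kg.
Tool frame: the origin (TCP) lies at the very end of the fingers, on their centre line; the grasp point (between the pads) lies 19 mm behind it; z points along the fingers, x is the direction in which the jaws open and shut, and the axes are right-handed (so a half turn about z gives the same grasp; the last joint's range is limited). The gripper opens to 85 mm and grips with 20 to 120 N. Pads are 22 mm wide; open, the fingers measure 114 mm over their backs; the gripper's body (76 mm by 85 mm) begins 54 mm behind the grasp point. The pads swing forward as they close: fully open they stand 13 mm farther back than shut.
Start: joints at [-1.392, 0.477, 0.022, 1.555, -0.011, 1.109, -0.083], TCP at [0.191, 0.647, 0.231] pointing down, gripper open.
Joint ranges: [-2.96, 2.96], [-0.34, 2.1], [-1.41, 1.46], [0.24, 2.44], [-1.37, 4.51], [0.17, 1.92], [-2.96, 2.96]. Speed limits (rad/s): [2.39, 2.39, 3.14, 3.14, 3.14, 3.14, 3.14].

INTERFACE

Orientations are given as a unit quaternion [w, x, y, z].
In Python, from station import get_obs, read_camera, calibration, hand_in, recognise, outline_of, place_of gives the robot as it stands.
- The arm moves only by the tool move_arm, never from a script. Its argument "steps" is a list of rows, each an object with "fingers": the finger opening in mm, from 0 to 85.4; "translation": the shift along the world's x, y, z in mm, a list of three; "turn": the turn about the world's z in rad. In form: [{"fingers": fingers, "translation": [dx, dy, dz], "turn": turn}, ...]. A call has 1 to 10 rows; each row shifts and turns the commanded pose from where the row before left it; what a row does not reach is not made up. A row lasts 1/8 s, in which the tool goes at most 62.5 mm and 10.7 degrees, less where a joint would pass 70% of its speed; a pose out of reach is approached as far as the arm can. A call with a gripper value outside its range is refused whole. The fingers move at their own pace and stop on an object; "newtons" is the grip in N (left out, the last holds). Time passes only in rows, so rows that do not move let the fingers close. It gives the time, the measured TCP pose, the force and the opening at its end, in the units of the state.
- get_obs(): the state, without advancing time (a new reading comes with each control period).
- read_camera(name): name is "scene" or "top" or "wrist"; returns the picture (480x640x3 uint8, blue, green, red); there is no depth.
- calibration(name): a dict with "camera_matrix" (3x3 intrinsics, pixels), "rvec" (rotation vector, rad) and "tvec" (3), from world to camera coordinates, as OpenCV has them. Camera axes: x right, y down, z forward; pixel columns grow to the right and rows downward; lengths in m; the calibration is good to about 2 mm. A picture is of the moment at which its call begins: read the wrist's pose just before it. calibration takes no time and is no camera call; for the wrist camera it gives the pose at the moment of the call.
- hand_in(): hands the job in, once; it reports no verdict.
Trained networks look in the newest picture that a camera, given by its name, has taken for a name from the list of things; names that differ only in an ending like _2 or _b are one class to them, and where a whole thing is asked for, a point or a joint stands for the part that bears it (a point fixed in the world has none). Each returns a list of dicts, best first, with "conf" (0 to 1); they miss things now and then, are a little off and sometimes report something else, mostly with a low value. They report only what shows in the picture. A call takes as long as a camera call. They do not tell look-alikes from the thing itself.
- recognise(camera, name): "xy" ([column, row] in pixels, amid what is visible of it).
- outline_of(camera, name): "mask" (480x640 bool, what is visible of it) and "xy" ([column, row] in pixels, amid what is visible of it).
- place_of(camera, name): "xy" ([column, row] in pixels: a listed point, or the origin of a listed thing).
The state is a dict: "t": time; "q": joint angles; "joint_vel": joint speeds; "joint_torque": joint torques, N m; "eef_pos": TCP position; "tool_rot": TCP orientation; "contact_force": force on the tool from outside, world axes, zero at the start; "torque": the same for the moment, N m; "gripper_width": opening from 0.0 (shut) to 1.0 (fully open).
Only numpy, scipy, OpenCV 4.12 (cv2) and the standard library are available. Lean on these libraries where they do the work, as an engineer would, in place of code of your own. Each camera call takes 0.05 s, during which the arm holds its last target.

TASK

Put the green crank back on the hand chopper: feel for the splines of its drive spindle without forcing anything, push the crank fully home so that its hub lies flat on the gear housing, then wind it clockwise (seen from above) through a quarter turn to check that it drives. Leave it fitted and let go, and do not disturb the rice bowl, the colander or the clear container.

Things in the scene. Friction and masses are not known exactly. Their poses are not given: they have to be found in the camera images.
- crank: Loose green plastic crank, 110 to 165 g, lying flat as it also lies when fitted. Origin: centre of the hub's underside, on the bore axis; z up the bore, x along the arm towards the knob. Hub, the place to grip: block 34 mm along x, 36 mm over its two flat sides (y), 44 mm high. Arm 22 mm wide, 12 mm thick, underside flush with the hub's.
- hub_top (a point): Centre of the bore's upper mouth, 44 mm above the crank's origin. The splined bore goes right through the hub: six slots 5.8 mm wide, one pointing along the arm (+x), then every 60 degrees; slot bottoms at 11.6 mm radius; the teeth between them reach in to 7.7 mm radius.
- knob_top (a point): Top of the crank's white knob, 95 mm along x and 62 mm above the crank's origin. The knob, 50 mm high and 28 mm across, stands on the arm and spins freely on its pin.
- chopper: Hand-cranked food chopper, held fast to the counter by its suction foot. Clear bowl, white lid 176 mm across with its top at 122 mm, on it a flat grey gear housing 84 mm across with its top at 136 mm. Origin: centre of the foot at counter height, on the spindle axis; z up; the red suction lever points along -x. Its yaw tells nothing about the splines.
- seat (a point): Centre of the gear housing's flat top, on the spindle axis, 136 mm above the counter: here the crank's origin lies when fully home. With slots and splines mismatched the hub's underside stops on the splines' upper ends, 24 mm above the seat.
- spindle_top (a point): Tip of the upright metal spindle, 30 mm above the seat. Its top 6 mm is a plain nose, 8.4 mm across, widening to 14.4; below, down to the seat, six splines 4 mm wide, every 60 degrees, 21.6 mm over their tips, upper ends blunt. The angle at which they stand differs each time and is not measured: feel for it (or look). Play when matched: 5 degrees either way.
- spindle (a joint): How far the spindle has turned since the start (rad, 0 then), clockwise seen from above positive; no stops. It drags with about 0.1 N m: it stands still under a hub turned on it with light pressure (about 6 N), a hard pressed one carries it along.
- rice_bowl: White ceramic rice bowl, 116 mm across, 62 mm high; origin under its centre. To be left alone.
- colander: Red plastic colander, 160 mm across its rim (184 mm over the two grips), 76 mm high; origin under its centre. To be left alone.
- container: Clear container with a white clip lid, 125 x 165 x 74 mm; origin under its centre. To be left alone.
Mind the look-alikes: they are no part of the job. Of the things like the crank, leave any that is blue; of the rest the larger one is meant. Leave any pink look-alike of the chopper alone.

How it is judged:
By the outcome, as a careful person would: the job done as asked, in the order asked, and still so for the second after the job is handed in, with the robot touching nothing.
It also fails if it takes over 72 s, if anything falls off the work surface, if the arm or the gripper's body presses on something with over 40 N, if the wrist force passes 120 N, or if a joint passes its speed limit or range.

## Working session

There is one attempt and no reset: what is moved stays moved. The work goes in short steps, Python scripts to look and compute and a tool call to move; the robot and the scene stay as the last step left them, time stands still between calls to the robot, and variables do not carry over. Pictures are saved under pics/ and viewed, and the job is handed in when it is done.

Besides the shell and the picture viewer there is one more tool, called after "Call:" by a JSON object that holds its "api" and its "payload", one argument or row to a line. move_arm: Moves the arm, as the interface text tells. Its arguments: {"type":"object","properties":{"steps":{"type":"array"},"newtons":{"type":"number"}},"required":["steps"]}

```bash
ls; mkdir -p pics; python3 - <<'E'
from station import *
import cv2
o=get_obs();print({k:o[k] for k in('t','eef_pos','tool_rot','contact_force','gripper_width')})
for n in('scene','top','wrist'):
    cv2.imwrite(f'pics/{n}0.png',read_camera(n))
    for c in('crank','chopper','hub_top','knob_top','seat','spindle_top'):
        try: print(n,c,[(p['xy'],round(p['conf'],2)) for p in place_of(n,c)])
        except Exception as e: print(n,c,e)
E
```

```text
pics
{'t': 0.0, 'eef_pos': array([0.19080873, 0.64685531, 0.23032119]), 'tool_rot': array([ 5.96986427e-04,  8.00909821e-01,  5.98784280e-01, -6.99341829e-04]), 'contact_force': array([-0.27253744,  0.01895587,  0.37532822]), 'gripper_width': 0.9982842997379414}
scene crank [([251.3, 213.5], 0.89), ([294.4, 226.0], 0.77), ([248.9, 203.1], 0.74), ([243.3, 185.9], 0.7)]
scene chopper [([356.5, 265.3], 0.78), ([451.7, 273.7], 0.6)]
scene hub_top [([248.0, 205.6], 0.95), ([295.7, 216.6], 0.75), ([242.7, 173.8], 0.65)]
scene knob_top [([213.8, 195.3], 0.64), ([217.0, 163.4], 0.57), ([252.2, 213.6], 0.37), ([329.7, 338.4], 0.33)]
scene seat [([465.5, 237.0], 0.83), ([358.7, 225.3], 0.68), ([356.6, 212.2], 0.17)]
scene spindle_top [([468.9, 230.4], 0.85), ([357.0, 213.5], 0.81)]
top crank [([429.2, 288.2], 0.9), ([377.0, 287.9], 0.81), ([462.2, 333.2], 0.56)]
top chopper [([287.5, 253.7], 0.69), ([175.7, 279.8], 0.59)]
top hub_top [([469.4, 334.4], 0.83), ([435.1, 287.3], 0.71), ([374.7, 284.9], 0.71)]
top knob_top [([476.6, 267.9], 0.86), ([397.2, 258.6], 0.86), ([516.2, 338.3], 0.71), ([433.8, 285.2], 0.43)]
top seat [([154.8, 280.2], 0.92), ([280.1, 253.1], 0.91)]
top spindle_top [([152.8, 277.4], 0.79), ([275.2, 253.5], 0.78)]
wrist crank []
wrist chopper []
wrist hub_top []
wrist knob_top []
wrist seat []
wrist spindle_top []
```

View pics/scene0.png

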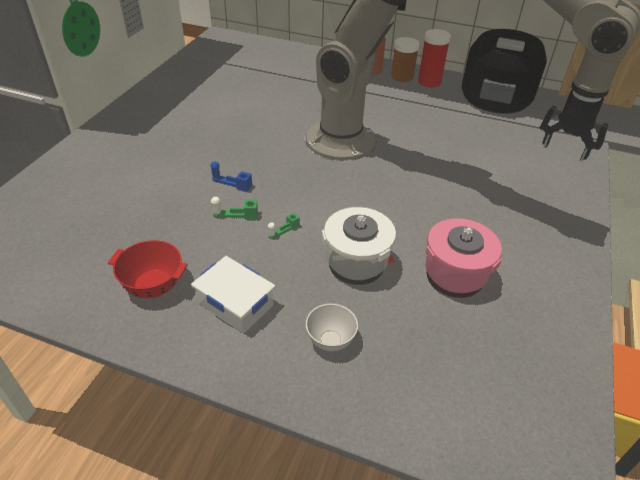

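View pics/top0.png

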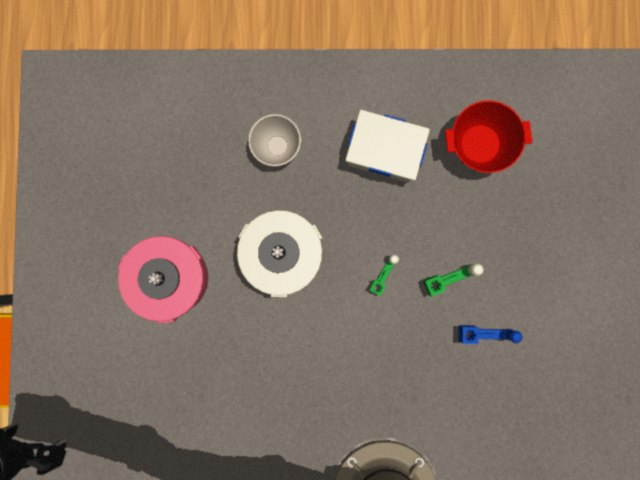

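View pics/wrist0.png

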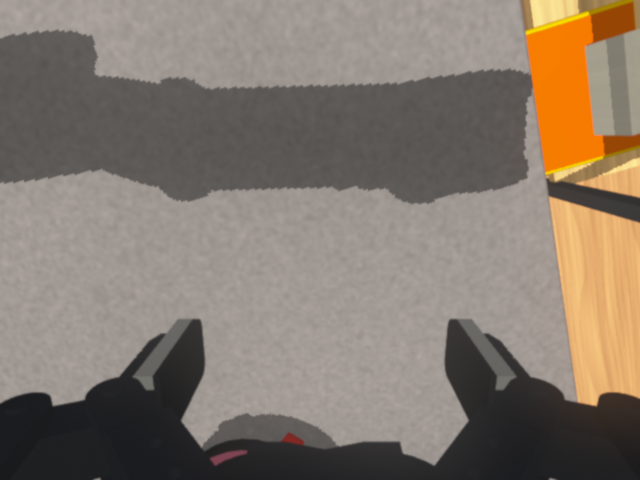

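The target is the larger green crank: top view hub (435,287) and knob (477,269), scene view hub (250,207). The white chopper is at top (278,252) and scene (360,225). The smaller green crank, the blue one and the pink chopper are look-alikes. Next I triangulate.

```bash
cat > h.py <<'E'
from station import *
import cv2, numpy as np
def ray(cal,xy):
    K=np.array(cal['camera_matrix'],float);R=cv2.Rodrigues(np.array(cal['rvec'],float))[0];t=np.array(cal['tvec'],float).ravel()
    d=R.T@np.linalg.inv(K)@np.array([xy[0],xy[1],1.]);return -R.T@t,d/np.linalg.norm(d)
def tri(rays):
    A=np.zeros((3,3));b=np.zeros(3)
    for c,d in rays:
        P=np.eye(3)-np.outer(d,d);A+=P;b+=P@c
    p=np.linalg.solve(A,b);return p,[np.linalg.norm((np.eye(3)-np.outer(d,d))@(p-c)) for c,d in rays]
def atz(cal,xy,z):
    c,d=ray(cal,xy);return c+d*(z-c[2])/d[2]
def proj(cal,p):
    return cv2.projectPoints(np.array(p,float).reshape(-1,1,3),np.array(cal['rvec'],float),np.array(cal['tvec'],float),np.array(cal['camera_matrix'],float),None)[0].reshape(-1,2)
E
python3 - <<'E'
from h import *
s,t=calibration('scene'),calibration('top')
for n,a,b in(('hub_top',(248,205.6),(435.1,287.3)),('knob',(213.8,195.3),(476.6,267.9)),('seat',(358.7,225.3),(280.1,253.1)),('sp_top',(357,213.5),(275.2,253.5)),('pinkseat',(465.5,237),(154.8,280.2)),('smallhub',(295.7,216.6),(374.7,284.9)),('bluehub',(242.7,173.8),(469.4,334.4))):
    print(n,tri([ray(s,a),ray(t,b)]))
for n,z,xy in(('hub',.044,(435.1,287.3)),('knob',.062,(476.6,267.9)),('seat',.136,(280.1,253.1)),('sp',.166,(275.2,253.5)),('bowl',.06,(275,140)),('cont',.074,(388,146)),('col',.076,(487,137))): print(n,atz(t,xy,z))
for n in('scene','top'):
    im=cv2.imread(f'pics/{n}0.png')
    boxes={'scene':[(200,180,80,60),(320,200,80,60)],'top':[(410,245,100,70),(235,215,90,70)]}[n]
    cv2.imwrite(f'pics/{n}z.png',np.vstack([cv2.resize(im[y:y+h,x:x+w],(400,300),interpolation=2) for x,y,w,h in boxes]))
E
```

```text
hub_top (array([ 0.4583878 , -0.11361697,  0.03035049]), [np.float64(0.003138670949758578), np.float64(0.0031386709497585414)])
knob (array([ 0.50097018, -0.19357905,  0.07472552]), [np.float64(0.002437843495348131), np.float64(0.002437843495348189)])
seat (array([0.52832079, 0.22246401, 0.1320892 ]), [np.float64(0.00013889410833262095), np.float64(0.00013889410833265383)])
sp_top (array([0.5283138 , 0.22206075, 0.17028885]), [np.float64(0.006696603761261688), np.float64(0.006696603761261681)])
pinkseat (array([0.47287029, 0.47415383, 0.13523821]), [np.float64(0.0027410454389849258), np.float64(0.002741045438984954)])
smallhub (array([0.46131368, 0.02578322, 0.03936517]), [np.float64(0.002671535732626395), np.float64(0.0026715357326262674)])
bluehub (array([ 0.35724665, -0.18106993,  0.05138939]), [np.float64(0.0011705427317803552), np.float64(0.0011705427317803931)])
hub [ 0.45763485 -0.10819586  0.044     ]
knob [ 0.50015047 -0.19448274  0.062     ]
seat [0.52814917 0.22220616 0.136     ]
sp [0.52633436 0.22891045 0.166     ]
bowl [0.77923656 0.24327157 0.06      ]
cont [ 0.76293754 -0.00339863  0.074     ]
col [ 0.78236231 -0.21673408  0.076     ]
```

View pics/topz.png

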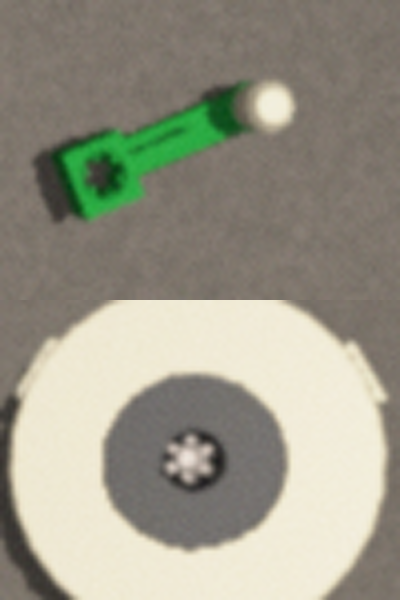

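```bash
python3 - <<'E'
from h import *
from scipy.spatial.transform import Rotation as Ro
o=get_obs();c=calibration('wrist');R=cv2.Rodrigues(np.array(c['rvec']))[0];C=-R.T@np.array(c['tvec']).ravel()
T=Ro.from_quat(o['tool_rot'][[1,2,3,0]]).as_matrix()
print('cam in tool',T.T@(C-o['eef_pos']),'\naxes in tool\n',T.T@R.T,'\ntool\n',T, c['camera_matrix'])
E
```

```text
cam in tool [-0.00105609 -0.07129652 -0.14336148] 
axes in tool
 [[ 9.99999014e-01  1.14949964e-03  8.06600470e-04]
 [-1.33004694e-03  9.59576948e-01  2.81443266e-01]
 [-4.50476284e-04 -2.81444061e-01  9.59577531e-01]] 
tool
 [[ 2.82894648e-01  9.59150988e-01  3.21313759e-05]
 [ 9.59150987e-01 -2.82894649e-01  4.76076474e-05]
 [ 5.47527163e-05  1.73508922e-05 -9.99999998e-01]] [[409.53705324   0.         324.30665562]
 [  0.         409.53705324 250.69749157]
 [  0.           0.           1.        ]]
```

View pics/scenez.png

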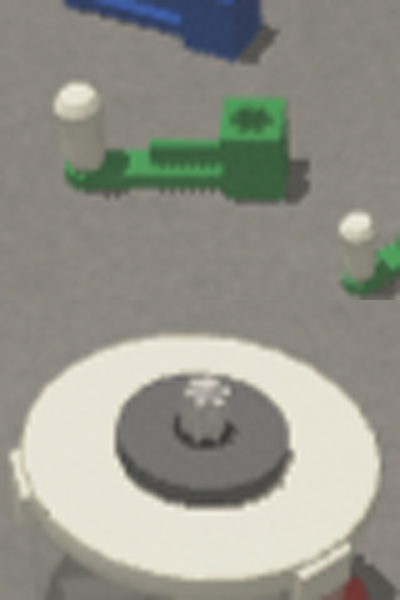

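Call:
{"api": "move_arm", "payload": {
  "steps": [
    {"fingers": 85,"translation": [34,-42,7],"turn": -0.083},
    {"fingers": 85,"translation": [34,-42,7],"turn": -0.083},
    {"fingers": 85,"translation": [34,-42,7],"turn": -0.083},
    {"fingers": 85,"translation": [34,-42,7],"turn": -0.083},
    {"fingers": 85,"translation": [34,-42,7],"turn": -0.083},
    {"fingers": 85,"translation": [34,-42,7],"turn": -0.083},
    {"fingers": 85,"translation": [34,-42,7],"turn": -0.083},
    {"fingers": 85,"translation": [34,-42,7],"turn": -0.083},
    {"fingers": 85,"translation": [34,-42,7],"turn": -0.083},
    {"fingers": 85,"translation": [34,-42,7],"turn": -0.083}
  ]
}}

```text
t: 2.3
eef_pos: [0.5319, 0.2261, 0.3019]
tool_rot: [-0.0, 0.975, 0.224, 0.0]
contact_force: [0.5, 0.5, 0.2]
gripper_width: 0.998
```

```bash
cat > snap.py <<'E'
from h import *
import sys,pickle
o=get_obs();c=calibration('wrist');im=read_camera('wrist')
n=sys.argv[1];cv2.imwrite(f'pics/{n}.png',im);pickle.dump((o,c),open(f'pics/{n}.pkl','wb'))
print(o['t'],o['eef_pos'],o['q'],o['contact_force'],o['torque'],o['gripper_width'])
for k in sys.argv[2:]: print(k,[(p['xy'],round(p['conf'],2)) for p in place_of('wrist',k)])
E
python3 snap.py w1 seat spindle_top
```

```text
2.3 [0.53185822 0.22608847 0.30185342] [-0.82674647  0.26367556  0.39224035  1.7293675  -0.10883997  1.16915978
  0.04736959] [0.5031845  0.46934232 0.19939564] [-0.00165537 -0.00869402  0.01882199] 0.9979887504236653
seat [([320.3, 227.5], 0.66)]
spindle_top [([322.2, 235.2], 0.68)]
```

View pics/w1.png

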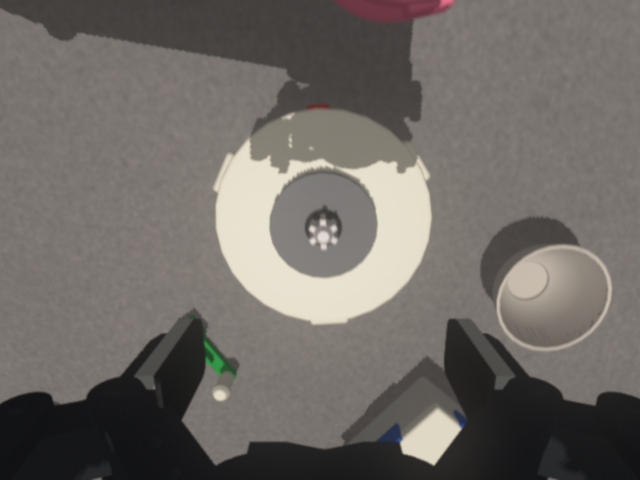

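Wrist view: the spindle is at about (323,232) with its splines visible. I go closer for the angle and a second view.

Call:
{"api": "move_arm", "payload": {
  "steps": [
    {"fingers": 85,"translation": [-3,-3,-35],"turn": 0},
    {"fingers": 85,"translation": [0,0,-35],"turn": 0},
    {"fingers": 85,"translation": [0,0,0],"turn": 0}
  ]
}}

```text
t: 2.82
eef_pos: [0.5254, 0.225, 0.2289]
tool_rot: [0.001, 0.974, 0.226, -0.003]
contact_force: [0.7, 0.2, 0.3]
gripper_width: 0.996
```

```bash
python3 snap.py w2 seat spindle_top; python3 - <<'E'
import cv2
im=cv2.imread('pics/w2.png');cv2.imwrite('pics/w2z.png',cv2.resize(im[175:275,265:385],None,fx=6,fy=6,interpolation=2))
E
```

```text
2.825 [0.52541326 0.22497544 0.22892579] [-0.81342256  0.32328287  0.37607023  1.82683094 -0.13727544  1.02260501
  0.07364758] [0.72465049 0.15635994 0.34819171] [ 0.03888947 -0.00034471 -0.03691293] 0.9959798402568854
seat [([330.2, 255.5], 0.76)]
spindle_top [([334.1, 272.0], 0.67)]
```

View pics/w2z.png

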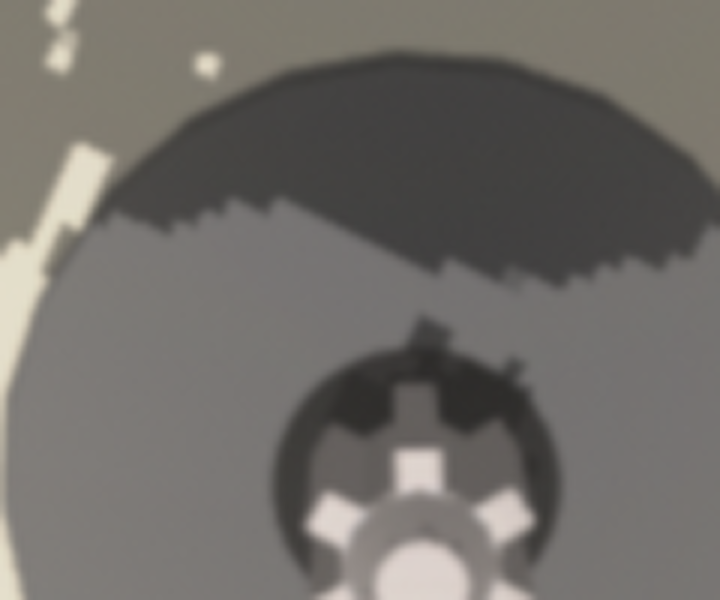

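```bash
cat > spl.py <<'E'
from h import *
import pickle,sys
def run(n,c0,th=190,dz=0.160):
    o,c=pickle.load(open(f'pics/{n}.pkl','rb'));im=cv2.imread(f'pics/{n}.png')
    g=cv2.resize(im[:,:,1],None,fx=4,fy=4,interpolation=cv2.INTER_CUBIC)
    m=np.zeros_like(g);cv2.circle(m,(int(c0[0]*4),int(c0[1]*4)),4*c0[2],255,-1)
    b=((g>th)&(m>0)).astype(np.uint8)
    k,l,st,ce=cv2.connectedComponentsWithStats(b)
    for i in range(1,k):
        if st[i,4]<60: continue
        xy=(ce[i]+.5)/4-.5
        print(st[i,4],xy.round(1),(atz(c,xy,dz)[:2]*1000).round(1),(atz(c,xy,.166)[:2]*1000).round(1))
if __name__=='__main__':
    run('w1',(323,232,18),int(sys.argv[1]));print();run('w2',(335,270,25),int(sys.argv[1]))
E
for t in 170 190;do python3 spl.py $t;done; python3 -c "
import cv2
im=cv2.imread('pics/w2.png');cv2.imwrite('pics/w2y.png',cv2.resize(im[220:310,275:395],None,fx=6,fy=6,interpolation=2))"
```

```text
454 [322.5 222.6] [527.  232.5] [526.5 233.7]
410 [333.2 228.2] [535.7 232.2] [535.  233.4]
452 [312.1 228.9] [522.4 225.1] [521.9 226.5]
2396 [322.9 238.8] [532.5 221.9] [531.8 223.3]
444 [333.6 240.2] [539.9 224.4] [539.  225.8]
495 [312.5 240.7] [526.4 217.4] [525.8 218.9]

745 [334.3 253.2] [526.5 233.3] [525.6 234.9]
695 [348.5 260.7] [535.3 232.9] [534.1 234.5]
762 [320.6 261.3] [521.8 225.9] [521.1 227.7]
3705 [334.8 274.8] [532.3 222.3] [531.2 224.2]
733 [348.6 275.9] [539.4 225.1] [538.1 226.9]
787 [321.  276.6] [525.9 218.1] [525.  220.1]
279 [322.6 222.5] [527.1 232.6] [526.5 233.8]
283 [312.  228.9] [522.3 225.1] [521.9 226.5]
229 [333.3 228.2] [535.7 232.2] [535.  233.4]
1462 [322.8 236.8] [531.8 223.3] [531.1 224.6]
246 [333.6 240.2] [539.9 224.4] [539.1 225.8]
305 [312.5 240.8] [526.4 217.3] [525.8 218.9]
307 [323.1 245.9] [535.  217.2] [534.2 218.7]

548 [334.2 253. ] [526.4 233.4] [525.5 234.9]
483 [348.5 260.6] [535.3 232.9] [534.1 234.5]
561 [320.5 261.3] [521.8 225.9] [521.  227.7]
2422 [334.8 272.4] [531.6 223.6] [530.6 225.5]
491 [348.6 276. ] [539.4 225.1] [538.1 226.9]
568 [320.9 276.6] [525.9 218. ] [525. 220.]
502 [334.9 283.6] [534.6 217.8] [533.5 219.8]
```

View pics/w2y.png

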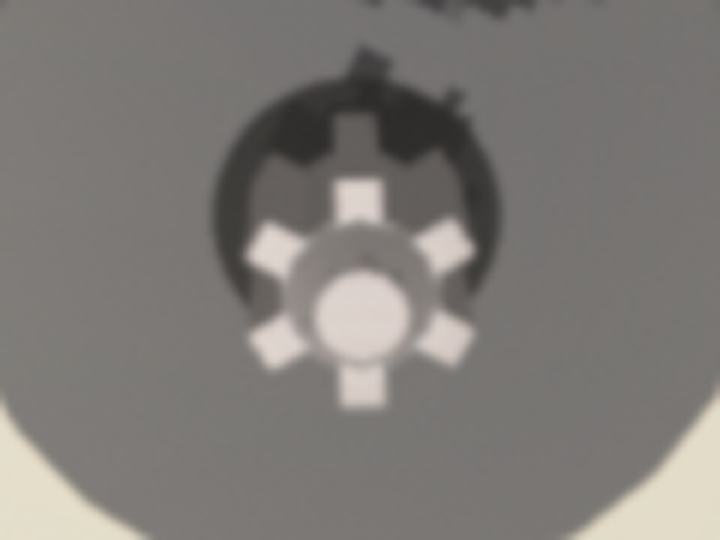

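Spline tips are at −2.4° mod 60, and the spindle is at about (531,225) mm. The crank at about −63.8° already nearly matches a spline at −62.4°. Next I go above the crank.

Call:
{"api": "move_arm", "payload": {
  "steps": [
    {"fingers": 85,"translation": [-10,-50,0],"turn": 0},
    {"fingers": 85,"translation": [-10,-50,0],"turn": 0},
    {"fingers": 85,"translation": [-10,-50,0],"turn": 0},
    {"fingers": 85,"translation": [-10,-50,-15],"turn": 0},
    {"fingers": 85,"translation": [-10,-50,-20],"turn": 0},
    {"fingers": 85,"translation": [-10,-50,-20],"turn": 0},
    {"fingers": 85,"translation": [-9,-35,-10],"turn": 0},
    {"fingers": 85,"translation": [0,0,0],"turn": 0},
    {"fingers": 85,"translation": [0,0,0],"turn": 0}
  ]
}}

```text
t: 4.1
eef_pos: [0.4603, -0.1099, 0.1675]
tool_rot: [-0.0, 0.974, 0.225, 0.001]
contact_force: [0.4, -0.3, -0.7]
gripper_width: 0.992
```

```bash
python3 snap.py w3 crank hub_top knob_top
```

```text
4.1 [ 0.46031229 -0.10989173  0.16747691] [-0.35627466  0.24290547  0.53490966  2.11854861 -0.17021519  0.81786025
  0.73698815] [ 0.41959283 -0.25772127 -0.70686448] [-0.00092266 -0.017217    0.02112767] 0.9922923794256944
crank [([324.8, 225.3], 0.62), ([399.9, 62.7], 0.58)]
hub_top [([140.2, 268.6], 0.89), ([325.6, 237.2], 0.82), ([407.2, 53.0], 0.62)]
knob_top [([473.3, 153.7], 0.67), ([80.4, 389.6], 0.63), ([314.7, 379.5], 0.56)]
```

View pics/w3.png

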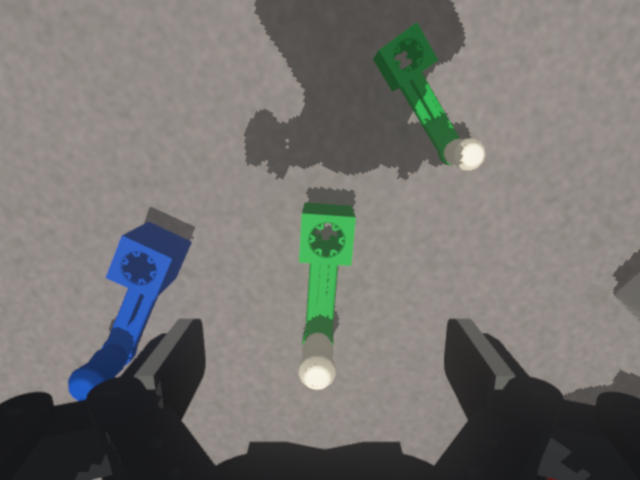

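```bash
cat > hub.py <<'E'
from h import *
import pickle,sys
n=sys.argv[1];zt=float(sys.argv[2])
o,c=pickle.load(open(f'pics/{n}.pkl','rb'));im=cv2.imread(f'pics/{n}.png')
hsv=cv2.cvtColor(im,cv2.COLOR_BGR2HSV)
m=((hsv[:,:,0]>45)&(hsv[:,:,0]<80)&(hsv[:,:,1]>80)&(hsv[:,:,2]>140)).astype(np.uint8)
k,l,st,ce=cv2.connectedComponentsWithStats(m)
i=l[int(sys.argv[4]),int(sys.argv[3])] if len(sys.argv)>4 else 1+np.argmax(st[1:,4])
m=(l==i).astype(np.uint8)
cnt=max(cv2.findContours(m,0,1)[0],key=cv2.contourArea)
pts=cnt.reshape(-1,2)
W=np.array([atz(c,p,zt)[:2] for p in pts])*1000
# project to plane: fine raster
R=o['tool_rot'];yaw=2*np.arctan2(R[2],R[1])
ex=np.array([np.cos(yaw),np.sin(yaw)]);ey=np.array([np.sin(yaw),-np.cos(yaw)])
d=W-o['eef_pos'][:2]*1000
T=np.c_[d@ex,d@ey]
print('yaw',np.degrees(yaw))
print(np.c_[pts,T.round(1)][::max(1,len(pts)//40)].tolist())
E
python3 - <<'E'
from h import *
import pickle
o,c=pickle.load(open('pics/w3.pkl','rb'))
print('blueknob',atz(c,(85,382),.062),'blue hub',atz(c,(140,268),.044),'hubtop',atz(c,(326,240),.044),'knob',atz(c,(317,375),.062))
im=cv2.imread('pics/w3.png');cv2.imwrite('pics/w3z.png',cv2.resize(im[180:400,270:380],None,fx=2.7,fy=2.7,interpolation=2))
E
python3 hub.py w3 .044 310 220
```

```text
blueknob [ 0.35338819 -0.27109351  0.062     ] blue hub [ 0.35546325 -0.1834908   0.044     ] hubtop [ 0.46137255 -0.10952401  0.044     ] knob [ 0.49636411 -0.19512014  0.062     ]
yaw 26.048476103256
[[302.0, 213.0, -14.8, -18.3], [301.0, 220.0, -15.5, -13.6], [301.0, 227.0, -15.6, -8.8], [300.0, 234.0, -16.3, -4.0], [300.0, 241.0, -16.4, 0.8], [300.0, 248.0, -16.5, 5.8], [299.0, 255.0, -17.2, 10.7], [300.0, 262.0, -16.6, 15.7], [307.0, 262.0, -11.9, 15.7], [310.0, 268.0, -9.8, 20.0], [309.0, 275.0, -10.6, 25.2], [309.0, 282.0, -10.6, 30.3], [308.0, 289.0, -11.4, 35.5], [308.0, 296.0, -11.4, 40.8], [308.0, 303.0, -11.5, 46.1], [307.0, 310.0, -12.2, 51.5], [307.0, 317.0, -12.3, 56.9], [311.0, 318.0, -9.4, 57.7], [318.0, 315.0, -4.4, 55.3], [325.0, 316.0, 0.5, 56.1], [330.0, 318.0, 4.1, 57.7], [332.0, 312.0, 5.5, 53.0], [333.0, 305.0, 6.2, 47.6], [334.0, 298.0, 6.8, 42.3], [335.0, 291.0, 7.5, 37.0], [335.0, 284.0, 7.5, 31.8], [336.0, 277.0, 8.1, 26.6], [336.0, 270.0, 8.1, 21.5], [340.0, 264.0, 10.8, 17.1], [347.0, 265.0, 15.6, 17.9], [351.0, 261.0, 18.3, 15.0], [352.0, 254.0, 18.8, 10.0], [352.0, 247.0, 18.7, 5.0], [353.0, 240.0, 19.3, 0.1], [354.0, 233.0, 19.9, -4.7], [354.0, 226.0, 19.8, -9.5], [355.0, 219.0, 20.3, -14.3], [350.0, 217.0, 17.0, -15.6], [343.0, 216.0, 12.3, -16.3], [336.0, 216.0, 7.7, -16.3], [329.0, 215.0, 3.1, -17.0], [322.0, 215.0, -1.6, -17.0], [315.0, 214.0, -6.2, -17.6], [308.0, 214.0, -10.8, -17.6]]
```

View pics/w3z.png

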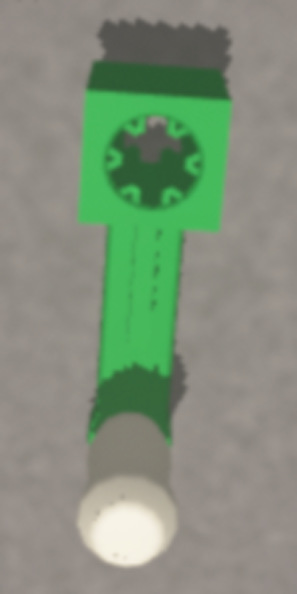

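Hub in the wrist view is centred at about (327,240), knob at (317,375). The crank's yaw is −68° and the hub centre is about (462,−109) mm. I align to this and descend partway for a second look.

Call:
{"api": "move_arm", "payload": {
  "steps": [
    {"fingers": 85,"translation": [1.6,0.8,-20],"turn": -0.036},
    {"fingers": 85,"translation": [0,0,-20],"turn": -0.036},
    {"fingers": 85,"translation": [0,0,-20],"turn": 0},
    {"fingers": 85,"translation": [0,0,0],"turn": 0},
    {"fingers": 85,"translation": [0,0,0],"turn": 0}
  ]
}}

```text
t: 4.92
eef_pos: [0.4611, -0.1095, 0.1069]
tool_rot: [0.0, 0.982, 0.19, 0.0]
contact_force: [1.0, -0.6, -0.1]
gripper_width: 0.996
```

```bash
python3 snap.py w4 hub_top knob_top;python3 - <<'E'
from h import *
import pickle
r=[]
for n,p in(('w3',(327.5,240.5)),('w4',None)):
    pass
im=cv2.imread('pics/w4.png');cv2.imwrite('pics/w4z.png',im)
E
python3 hub.py w4 .044 310 240
```

```text
4.925 [ 0.46109779 -0.10954098  0.10693579] [-0.31600367  0.35405601  0.50329425  2.16332639 -0.26864475  0.68216532
  0.75371308] [ 1.01916618 -0.61895317 -0.13664007] [-0.01220387 -0.01685225  0.00799206] 0.9960425763254968
hub_top [([326.6, 268.7], 0.92), ([412.2, 23.8], 0.86), ([95.5, 320.8], 0.61)]
knob_top [([508.2, 150.0], 0.98), ([323.1, 442.0], 0.58)]
yaw 21.92193686873659
[[292.0, 238.0, -17.1, -17.0], [292.0, 247.0, -17.2, -12.1], [292.0, 256.0, -17.3, -7.2], [292.0, 265.0, -17.4, -2.2], [292.0, 274.0, -17.5, 2.9], [293.0, 283.0, -17.1, 8.0], [293.0, 292.0, -17.2, 13.2], [296.0, 298.0, -15.6, 16.7], [305.0, 298.0, -10.7, 16.7], [309.0, 305.0, -8.6, 20.8], [309.0, 314.0, -8.6, 26.2], [309.0, 323.0, -8.7, 31.6], [309.0, 332.0, -8.7, 37.1], [309.0, 341.0, -8.8, 42.7], [309.0, 350.0, -8.8, 48.4], [310.0, 359.0, -8.3, 54.1], [315.0, 361.0, -5.5, 55.4], [322.0, 356.0, -1.5, 52.2], [331.0, 356.0, 3.6, 52.2], [339.0, 358.0, 8.2, 53.5], [341.0, 350.0, 9.3, 48.4], [341.0, 341.0, 9.2, 42.7], [341.0, 332.0, 9.1, 37.1], [342.0, 323.0, 9.6, 31.6], [342.0, 314.0, 9.5, 26.2], [342.0, 305.0, 9.5, 20.8], [346.0, 298.0, 11.6, 16.7], [355.0, 298.0, 16.5, 16.7], [359.0, 292.0, 18.5, 13.2], [359.0, 283.0, 18.4, 8.0], [359.0, 274.0, 18.3, 2.8], [359.0, 265.0, 18.2, -2.2], [360.0, 256.0, 18.6, -7.2], [360.0, 247.0, 18.4, -12.1], [356.0, 246.0, 16.3, -12.7], [347.0, 246.0, 11.6, -12.7], [339.0, 247.0, 7.4, -12.1], [330.0, 244.0, 2.7, -13.7], [321.0, 243.0, -2.0, -14.3], [312.0, 241.0, -6.7, -15.4], [304.0, 238.0, -10.8, -17.0], [295.0, 238.0, -15.5, -17.0]]
```

View pics/w4.png

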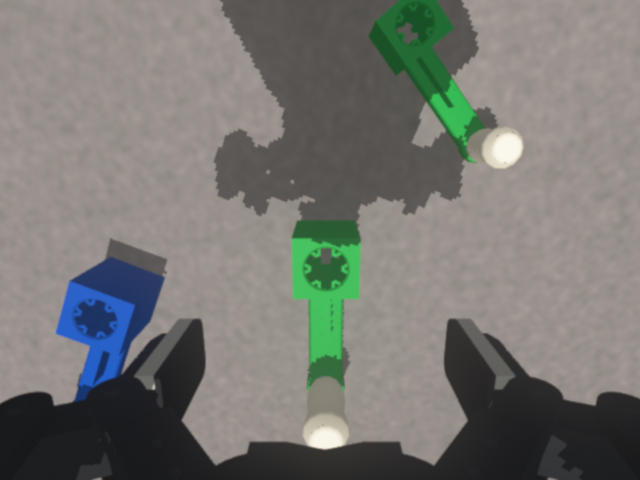

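Call:
{"api": "move_arm", "payload": {
  "steps": [
    {"fingers": 85,"translation": [0.5,0.2,-19],"turn": 0},
    {"fingers": 85,"translation": [0,0,-19],"turn": 0},
    {"fingers": 85,"translation": [0,0,-19],"turn": 0},
    {"fingers": 85,"translation": [0,0,-19],"turn": 0},
    {"fingers": 85,"translation": [0,0,-18],"turn": 0},
    {"fingers": 60,"translation": [0,0,0],"turn": 0},
    {"fingers": 30,"translation": [0,0,0],"turn": 0},
    {"fingers": 30,"translation": [0,0,0],"turn": 0},
    {"fingers": 30,"translation": [0,0,0],"turn": 0},
    {"fingers": 30,"translation": [0,0,0],"turn": 0}
  ],
  "newtons": 50
}}

```text
t: 6.32
eef_pos: [0.4618, -0.1096, 0.0133]
tool_rot: [0.0, 0.982, 0.19, 0.001]
contact_force: [-1.0, -0.0, 6.5]
gripper_width: 0.413
```

```bash
python3 snap.py w5
```

```text
6.325 [ 0.46178342 -0.10962696  0.01330536] [-0.19932889  0.53031509  0.37183121  2.19995372 -0.41442077  0.4749579
  0.87967728] [-1.00301281e+00 -5.88016959e-04  6.50734876e+00] [ 0.00935006  0.31290331 -0.02543231] 0.4128553412008498
```

View pics/w5.png

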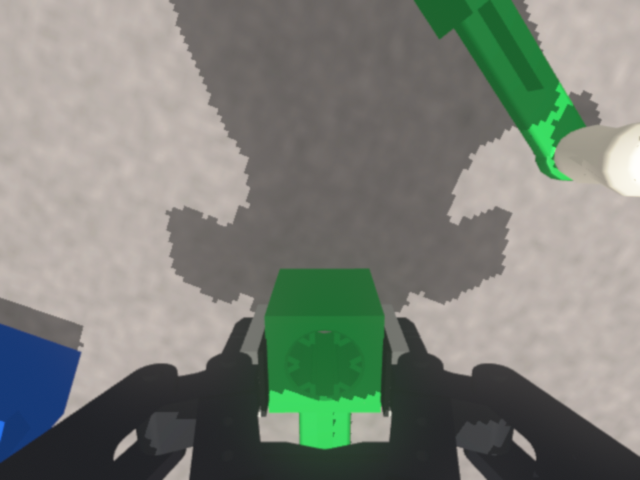

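```bash
python3 - <<'E'
from h import *
import pickle
def toT(n,xy,z):
    o,c=pickle.load(open(f'pics/{n}.pkl','rb'));R=o['tool_rot'];yaw=2*np.arctan2(R[2],R[1])
    d=(atz(c,xy,z)-o['eef_pos'])[:2]*1000
    return np.array([d@[np.cos(yaw),np.sin(yaw)],d@[np.sin(yaw),-np.cos(yaw)]]).round(2),np.degrees(yaw)
for xy in((325,365),(266,400),(383,400),(280,269),(370,269),(268,318),(382,318),(267,411),(381,411)): print(xy,toT('w5',xy,.044))
im=cv2.imread('pics/w5.png');z=cv2.resize(im[255:425,250:400],None,fx=4,fy=4,interpolation=2)
cv2.imwrite('pics/w5z.png',cv2.convertScaleAbs(z,alpha=1.6)[:600])
E
```

```text
(325, 365) (array([-0.19, -0.35]), np.float64(21.881725541804567))
(266, 400) (array([-19.1 ,  12.39]), np.float64(21.881725541804567))
(383, 400) (array([18.45, 12.41]), np.float64(21.881725541804567))
(280, 269) (array([-13.32, -31.99]), np.float64(21.881725541804567))
(370, 269) (array([ 12.82, -32.01]), np.float64(21.881725541804567))
(268, 318) (array([-17.38, -16.41]), np.float64(21.881725541804567))
(382, 318) (array([ 16.95, -16.42]), np.float64(21.881725541804567))
(267, 411) (array([-18.94,  16.55]), np.float64(21.881725541804567))
(381, 411) (array([17.98, 16.57]), np.float64(21.881725541804567))
```

View pics/w5z.png

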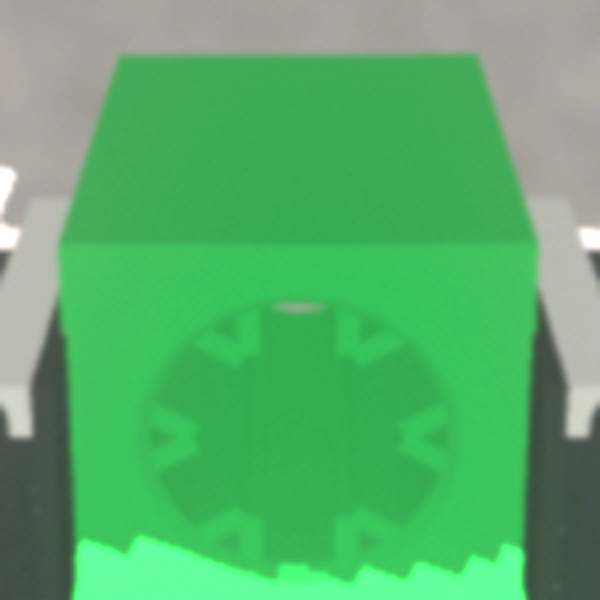

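The crank is gripped square and centred: bore at pixel (325,365), which is under 0.4 mm from the tool axis. Lifting it and carrying it above the spindle.

Call:
{"api": "move_arm", "payload": {
  "steps": [
    {"fingers": 30,"translation": [0,0,30],"turn": 0},
    {"fingers": 30,"translation": [0,0,45],"turn": 0},
    {"fingers": 30,"translation": [0,0,45],"turn": 0},
    {"fingers": 30,"translation": [9,40,45],"turn": 0.02},
    {"fingers": 30,"translation": [10,50,30],"turn": 0.02},
    {"fingers": 30,"translation": [10,50,5],"turn": 0.02},
    {"fingers": 30,"translation": [10,50,0],"turn": 0.02},
    {"fingers": 30,"translation": [10,50,0],"turn": 0.02},
    {"fingers": 30,"translation": [10,50,0],"turn": 0},
    {"fingers": 30,"translation": [10,45,0],"turn": 0}
  ]
}}

```text
t: 7.62
eef_pos: [0.5297, 0.2274, 0.2125]
tool_rot: [-0.0, 0.971, 0.239, 0.0]
contact_force: [0.7, -0.7, -1.2]
gripper_width: 0.416
```

Call:
{"api": "move_arm", "payload": {
  "steps": [
    {"fingers": 30,"translation": [0,0,0],"turn": 0},
    {"fingers": 30,"translation": [0,0,0],"turn": 0},
    {"fingers": 30,"translation": [0,0,0],"turn": 0},
    {"fingers": 30,"translation": [0,0,0],"turn": 0}
  ]
}}

```text
t: 8.12
eef_pos: [0.5301, 0.2243, 0.2125]
tool_rot: [-0.0, 0.971, 0.238, 0.0]
contact_force: [-0.1, 0.2, -2.5]
gripper_width: 0.412
```

```bash
python3 snap.py w6; python3 -c "
from h import *
o=get_obs();r=o['tool_rot'];print(np.degrees(2*np.arctan2(r[2],r[1])),o['contact_force'],o['torque'])
cv2.imwrite('pics/s6.png',read_camera('scene'))"
```

```text
8.125 [0.53006334 0.22426768 0.2125088 ] [-0.84324179  0.34986576  0.4238781   1.84148611 -0.16996505  0.98567234
  0.13238633] [-0.0762385   0.24217752 -2.50822706] [-0.01042333  0.00415013 -0.05761233] 0.41225516534784595
27.537266499353997 [-0.55358337 -1.13470104 -1.45715167] [ 0.03770378  0.03076599 -0.01571951]
```

View pics/w6.png

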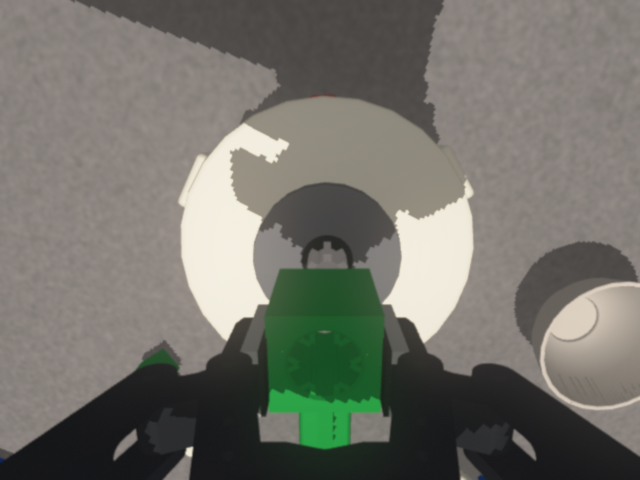

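View pics/s6.png

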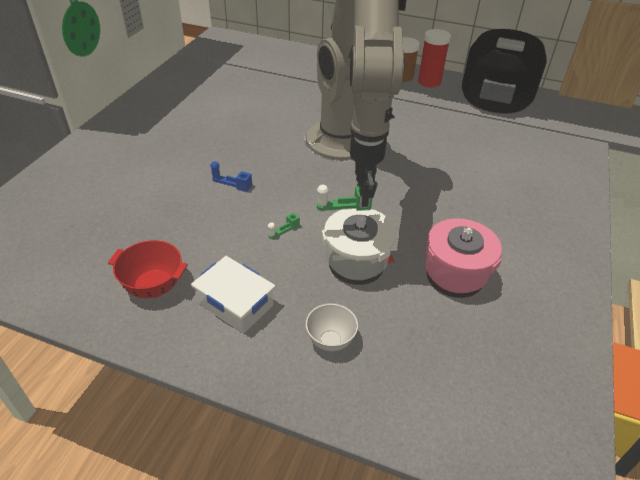

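Call:
{"api": "move_arm", "payload": {
  "steps": [
    {"fingers": 30,"translation": [0.6,1.0,-10],"turn": 0},
    {"fingers": 30,"translation": [0,0,-10],"turn": 0},
    {"fingers": 30,"translation": [0,0,-8],"turn": 0},
    {"fingers": 30,"translation": [0,0,-3],"turn": 0},
    {"fingers": 30,"translation": [0,0,-2],"turn": 0},
    {"fingers": 30,"translation": [0,0,-2],"turn": 0},
    {"fingers": 30,"translation": [0,0,0],"turn": 0},
    {"fingers": 30,"translation": [0,0,0],"turn": 0}
  ]
}}

```text
t: 9.22
eef_pos: [0.5307, 0.2265, 0.1775]
tool_rot: [-0.0, 0.971, 0.239, 0.0]
contact_force: [-0.5, 0.0, -1.1]
gripper_width: 0.415
```

Call:
{"api": "move_arm", "payload": {
  "steps": [
    {"fingers": 30,"translation": [0,0,-1.5],"turn": 0},
    {"fingers": 30,"translation": [0,0,-1.5],"turn": 0},
    {"fingers": 30,"translation": [0,0,0],"turn": 0}
  ]
}}

```text
t: 9.6
eef_pos: [0.5305, 0.2264, 0.1741]
tool_rot: [0.0, 0.971, 0.239, -0.0]
contact_force: [0.2, 0.5, -1.4]
gripper_width: 0.415
```

Call:
{"api": "move_arm", "payload": {
  "steps": [
    {"fingers": 30,"translation": [0.2,-1.0,-1],"turn": 0},
    {"fingers": 30,"translation": [0,0,-1],"turn": 0},
    {"fingers": 30,"translation": [0,0,-1],"turn": 0},
    {"fingers": 30,"translation": [0,0,0],"turn": 0}
  ]
}}

```text
t: 10.1
eef_pos: [0.5308, 0.2254, 0.1712]
tool_rot: [0.0, 0.971, 0.239, -0.0]
contact_force: [0.1, -0.8, -1.7]
gripper_width: 0.413
```

```bash
cat > ob.py <<'E'
from h import *
o=get_obs();r=o['tool_rot'];print(o['t'],(o['eef_pos']*1000).round(2),np.degrees(2*np.arctan2(r[2],r[1])).round(2),o['contact_force'].round(1),o['torque'].round(3),o['q'].round(3),o['gripper_width'])
E
python3 ob.py
```

```text
10.1 [530.75 225.43 171.2 ] 27.61 [ 0.1 -0.8 -1.7] [0.049 0.014 0.013] [-0.827  0.401  0.407  1.877 -0.198  0.903  0.156] 0.4133935325321766
```

The underside is already about 2 mm below the spline ends with no force, so the splines match. Continuing gently.

Call:
{"api": "move_arm", "payload": {
  "steps": [
    {"fingers": 30,"translation": [0,0,-2],"turn": 0},
    {"fingers": 30,"translation": [0,0,-2],"turn": 0},
    {"fingers": 30,"translation": [0,0,-2],"turn": 0},
    {"fingers": 30,"translation": [0,0,0],"turn": 0}
  ]
}}

```text
t: 10.6
eef_pos: [0.5307, 0.2254, 0.1651]
tool_rot: [0.0, 0.971, 0.239, -0.0]
contact_force: [1.0, -0.3, -1.5]
gripper_width: 0.412
```

```bash
python3 ob.py
```

```text
10.6 [530.68 225.38 165.07] 27.62 [ 1.  -0.3 -1.5] [0.003 0.035 0.032] [-0.824  0.409  0.404  1.882 -0.202  0.891  0.16 ] 0.41249989466929315
```

Free at an underside height of about 152 mm. 16 mm remain to home.

Call:
{"api": "move_arm", "payload": {
  "steps": [
    {"fingers": 30,"translation": [0,0,-2.5],"turn": 0},
    {"fingers": 30,"translation": [0,0,-2.5],"turn": 0},
    {"fingers": 30,"translation": [0,0,-2.5],"turn": 0},
    {"fingers": 30,"translation": [0,0,-2.5],"turn": 0},
    {"fingers": 30,"translation": [0,0,-1.5],"turn": 0},
    {"fingers": 30,"translation": [0,0,-1.5],"turn": 0},
    {"fingers": 30,"translation": [0,0,-1],"turn": 0},
    {"fingers": 30,"translation": [0,0,0],"turn": 0}
  ]
}}

```text
t: 11.6
eef_pos: [0.5308, 0.2254, 0.1512]
tool_rot: [0.0, 0.971, 0.239, -0.0]
contact_force: [-0.0, 0.3, -1.3]
gripper_width: 0.414
```

```bash
python3 ob.py
```

```text
11.6 [530.83 225.43 151.24] 27.61 [-0.   0.3 -1.3] [0.056 0.113 0.022] [-0.818  0.427  0.398  1.892 -0.212  0.863  0.168] 0.41366927245381435
```

Call:
{"api": "move_arm", "payload": {
  "steps": [
    {"fingers": 30,"translation": [0,0,-1],"turn": 0},
    {"fingers": 30,"translation": [0,0,-0.7],"turn": 0},
    {"fingers": 30,"translation": [0,0,-0.5],"turn": 0},
    {"fingers": 30,"translation": [0,0,0],"turn": 0}
  ]
}}

```text
t: 12.1
eef_pos: [0.5308, 0.2255, 0.1494]
tool_rot: [-0.0, 0.971, 0.239, 0.0]
contact_force: [-1.5, -0.6, 2.5]
gripper_width: 0.411
```

```bash
python3 ob.py
```

```text
12.1 [530.82 225.49 149.36] 27.61 [-1.5 -0.6  2.5] [-0.129  0.372 -0.082] [-0.817  0.429  0.397  1.894 -0.214  0.86   0.169] 0.4108909676940165
```

Contact at 149.4 mm, where home was expected (149.3). Pressing a little more.

Call:
{"api": "move_arm", "payload": {
  "steps": [
    {"fingers": 30,"translation": [0,0,-0.5],"turn": 0},
    {"fingers": 30,"translation": [0,0,-0.4],"turn": 0},
    {"fingers": 30,"translation": [0,0,0],"turn": 0}
  ]
}}

```text
t: 12.48
eef_pos: [0.5308, 0.2255, 0.1493]
tool_rot: [-0.0, 0.971, 0.239, 0.0]
contact_force: [-4.6, -1.4, 10.0]
gripper_width: 0.41
```

```bash
python3 ob.py
```

```text
12.475 [530.85 225.53 149.34] 27.61 [-4.6 -1.4 10. ] [-0.449  1.085 -0.059] [-0.817  0.429  0.396  1.894 -0.215  0.86   0.17 ] 0.41037334840508155
```

Home and firm: 10 N with no further travel. Easing the pressure, then winding clockwise.

Call:
{"api": "move_arm", "payload": {
  "steps": [
    {"fingers": 30,"translation": [0,0,0.7],"turn": 0},
    {"fingers": 30,"translation": [0,0,0],"turn": -0.08},
    {"fingers": 30,"translation": [0,0,0],"turn": -0.12},
    {"fingers": 30,"translation": [0,0,0],"turn": -0.12},
    {"fingers": 30,"translation": [0,0,0],"turn": -0.12}
  ]
}}

```text
t: 13.1
eef_pos: [0.5306, 0.2253, 0.1494]
tool_rot: [0.0, 1.0, 0.019, -0.0]
contact_force: [-4.1, -1.1, 5.7]
gripper_width: 0.411
```

```bash
python3 ob.py
```

```text
13.1 [530.64 225.28 149.38] 2.21 [-4.1 -1.1  5.7] [-0.303  0.848  0.202] [-0.898  0.445  0.506  1.899 -0.278  0.866 -0.214] 0.4107280436054281
```

Call:
{"api": "move_arm", "payload": {
  "steps": [
    {"fingers": 30,"translation": [0,0,0],"turn": -0.124},
    {"fingers": 30,"translation": [0,0,0],"turn": -0.124},
    {"fingers": 30,"translation": [0,0,0],"turn": -0.124},
    {"fingers": 30,"translation": [0,0,0],"turn": -0.124},
    {"fingers": 30,"translation": [0,0,0],"turn": -0.124}
  ]
}}

```text
t: 13.72
eef_pos: [0.5298, 0.2255, 0.1494]
tool_rot: [0.0, 0.958, -0.287, -0.001]
contact_force: [-6.7, -1.3, 9.8]
gripper_width: 0.418
```

```bash
python3 ob.py
```

```text
13.725 [529.84 225.48 149.36] -33.3 [-6.7 -1.3  9.8] [-0.248  1.421  0.23 ] [-1.011  0.479  0.663  1.907 -0.377  0.884 -0.74 ] 0.417568584060782
```

Call:
{"api": "move_arm", "payload": {
  "steps": [
    {"fingers": 30,"translation": [0,0,0],"turn": -0.124},
    {"fingers": 30,"translation": [0,0,0],"turn": -0.124},
    {"fingers": 30,"translation": [0,0,0],"turn": -0.124},
    {"fingers": 30,"translation": [0,0,0],"turn": -0.124},
    {"fingers": 30,"translation": [0,0,0],"turn": -0.124},
    {"fingers": 30,"translation": [0,0,0],"turn": -0.02},
    {"fingers": 30,"translation": [0,0,0],"turn": 0},
    {"fingers": 30,"translation": [0,0,0],"turn": 0}
  ]
}}

```text
t: 14.72
eef_pos: [0.5294, 0.2261, 0.1494]
tool_rot: [0.0, 0.821, -0.572, -0.002]
contact_force: [-8.5, 0.3, 12.3]
gripper_width: 0.416
```

```bash
python3 ob.py; python3 snap.py w7 hub_top; python3 -c "
from h import *
cv2.imwrite('pics/t7.png',cv2.resize(read_camera('top')[190:310,200:360],None,fx=4,fy=4,interpolation=2))"
```

```text
14.725 [529.43 226.12 149.36] -69.72 [-8.5  0.3 12.3] [0.038 1.701 0.005] [-1.122  0.533  0.829  1.913 -0.495  0.915 -1.266] 0.4155906786603705
14.725 [0.52943262 0.22612137 0.14936439] [-1.12242756  0.5327211   0.82933845  1.91273513 -0.49495898  0.91539219
 -1.2656312 ] [-8.51133949  0.34692983 12.33487176] [0.03759573 1.70077372 0.00468858] 0.4155906786603705
hub_top [([323.3, 365.7], 0.71)]
```

View pics/w7.png

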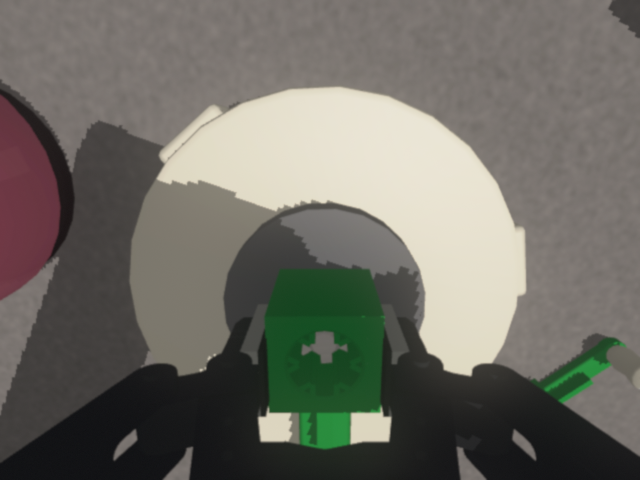

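View pics/t7.png

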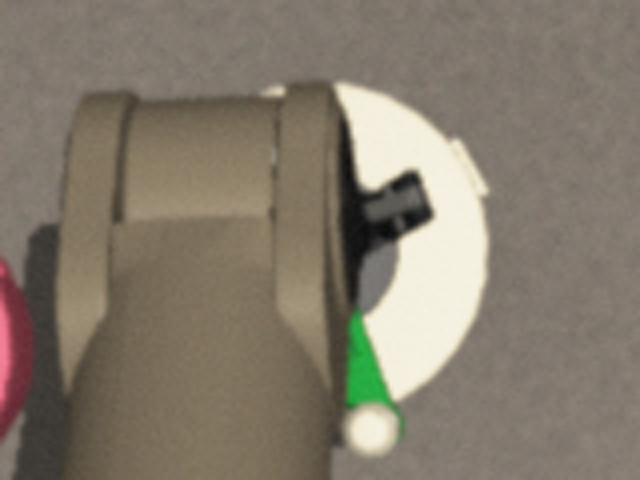

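Wound 97° clockwise, as the tool's yaw went from 27.6° to −69.7°. The hub is still home at z 149.4. I ease the side load, release and rise.

Call:
{"api": "move_arm", "payload": {
  "steps": [
    {"fingers": 30,"translation": [-0.8,0,0.7],"turn": 0},
    {"fingers": 30,"translation": [0,0,0],"turn": 0},
    {"fingers": 45,"translation": [0,0,0],"turn": 0},
    {"fingers": 60,"translation": [0,0,0],"turn": 0},
    {"fingers": 75,"translation": [0,0,0],"turn": 0},
    {"fingers": 75,"translation": [0,0,0],"turn": 0},
    {"fingers": 75,"translation": [0,0,0],"turn": 0}
  ]
}}

```text
t: 15.75
eef_pos: [0.5301, 0.2254, 0.1496]
tool_rot: [-0.0, 0.82, -0.572, 0.0]
contact_force: [-0.4, -0.0, -0.5]
gripper_width: 0.879
```

```bash
python3 ob.py; python3 snap.py w8 hub_top
```

```text
15.75 [530.1  225.4  149.59] -69.79 [-0.4 -0.  -0.5] [-0.049 -0.044  0.018] [-1.124  0.532  0.831  1.914 -0.493  0.912 -1.267] 0.8789365642406951
15.75 [0.53010358 0.22539952 0.14958938] [-1.12377152  0.53204594  0.83105392  1.91386098 -0.49346512  0.91218859
 -1.26716223] [-0.41757015 -0.02934548 -0.49162715] [-0.0491556  -0.04414878  0.01813249] 0.8789365642406951
hub_top [([321.1, 367.7], 0.65)]
```

View pics/w8.png

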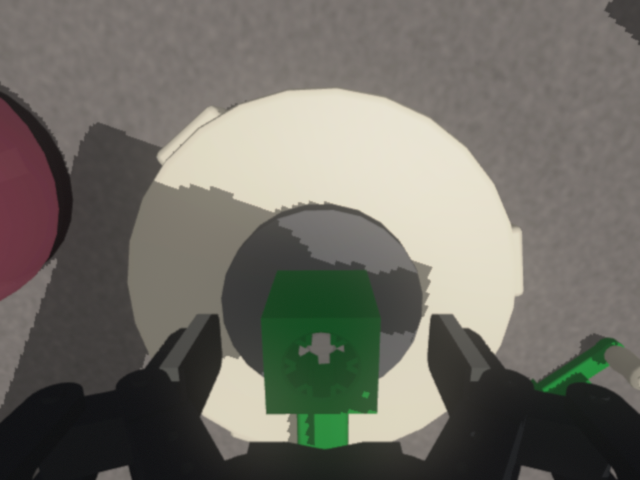

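Released: the hub is still square on the housing at (321,360) and the fingers are clear. Rising.

Call:
{"api": "move_arm", "payload": {
  "steps": [
    {"fingers": 75,"translation": [0,0,15],"turn": 0},
    {"fingers": 75,"translation": [0,0,30],"turn": 0},
    {"fingers": 75,"translation": [0,0,40],"turn": 0},
    {"fingers": 75,"translation": [0,0,40],"turn": 0},
    {"fingers": 75,"translation": [0,0,0],"turn": 0},
    {"fingers": 75,"translation": [0,0,0],"turn": 0},
    {"fingers": 75,"translation": [0,0,0],"turn": 0}
  ]
}}

```text
t: 16.73
eef_pos: [0.5293, 0.2253, 0.2737]
tool_rot: [0.001, 0.82, -0.572, -0.0]
contact_force: [0.8, -0.9, -0.4]
gripper_width: 0.877
```

```bash
python3 snap.py w9 hub_top knob_top; python3 - <<'E'
from h import *
cv2.imwrite('pics/s9.png',read_camera('scene'));
im=cv2.imread('pics/s9.png');cv2.imwrite('pics/s9z.png',cv2.resize(im[170:290,290:450],None,fx=4,fy=4,interpolation=2))
E
python3 hub.py w9 .18 | head -1
```

```text
16.725 [0.52932043 0.2253172  0.27373104] [-1.23130946  0.38854279  0.95243771  1.79261855 -0.34601316  1.14145087
 -1.3843413 ] [ 0.83475283 -0.93789278 -0.3868834 ] [-0.04086729  0.0157605   0.03797161] 0.8765356478238564
hub_top [([323.3, 250.7], 0.94), ([484.9, 342.4], 0.62), ([608.8, 476.7], 0.48)]
knob_top [([556.8, 303.3], 0.86), ([322.1, 407.1], 0.7)]
yaw -69.78563067415124
```

View pics/w9.png

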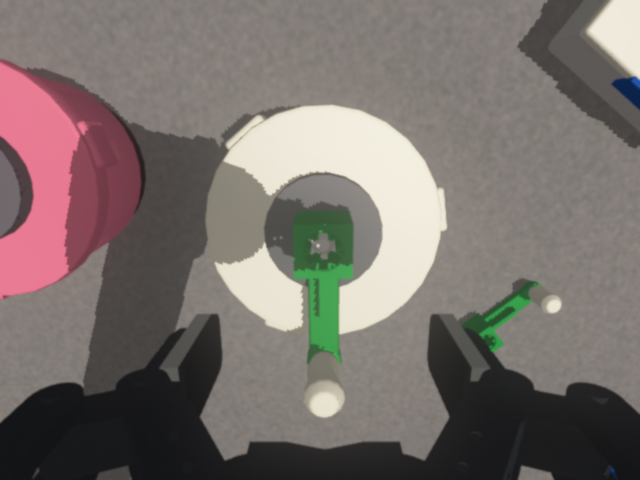

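View pics/s9z.png

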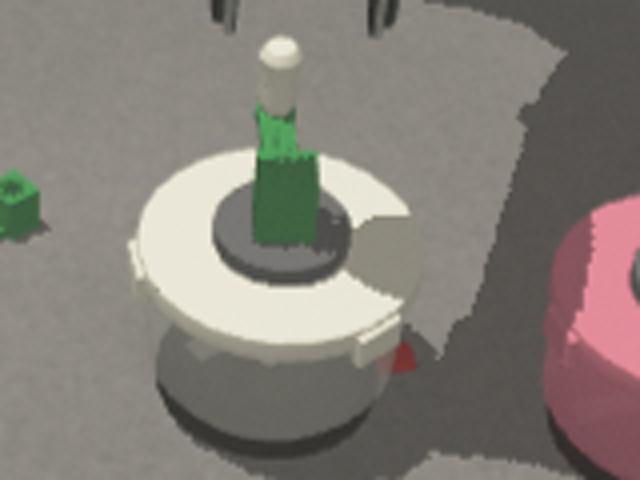

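```bash
python3 -c "
from h import *
import pickle
im=cv2.imread('pics/w9.png');cv2.imwrite('pics/w9z.png',cv2.convertScaleAbs(cv2.resize(im[200:290,280:370],None,fx=6,fy=6,interpolation=2),alpha=1.6))
o,c=pickle.load(open('pics/w9.pkl','rb'))
print(atz(c,(322,245),.18), atz(c,(323,398),.198))
print(proj(c,[[.5305,.2253,.166],[.5305,.2253,.18]]))"
```

```text
[0.53396298 0.22739044 0.18      ] [0.44600914 0.19426517 0.198     ]
[[323.31942511 245.09952252]
 [323.26947455 251.34165069]]
```

View pics/w9z.png

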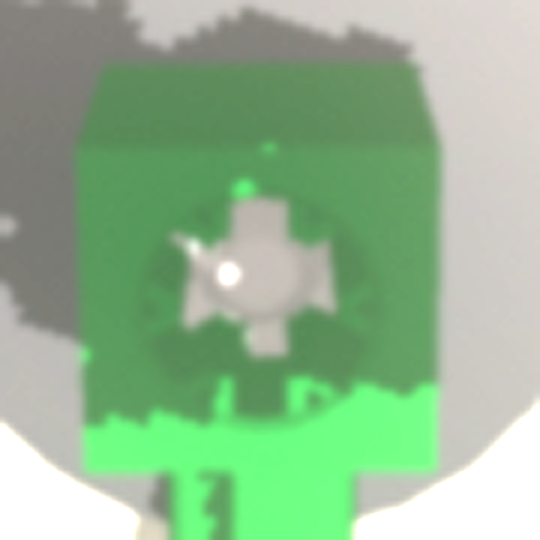

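```bash
python3 -c "
from station import *
print(hand_in())"
```

```text
the job is handed in; nothing more can be done
None
```

The larger green crank is back on the white chopper, fully home and released. I handed the job in at about 17 s, with no verdict reported.

- **Fit:** I read the spline angle from the wrist camera and matched the crank to it. It slid down over the splines with no measurable resistance. Contact came at tool height 149.4 mm, against 149.3 expected, and about 10 N more pressure moved it no further.
- **Winding:** I turned the crank 97° clockwise with it held in the gripper. Allowing for the play, the spindle should have turned about 92–93°. That figure is inferred from the last picture, where the splines trail the slots by a few degrees. I did not measure it directly. The largest wrist force I read was about 15 N.
- **Last checks:** After letting go, the hub sits flat and square on the gear housing with the splines visible in its bore, and the gripper is about 0.1 m clear. The path stayed away from the bowl, colander and container. I did not measure their positions again at the end.
- **Disagreements:** The fixed cameras placed the spindle about 3–4 mm away from where the wrist camera did, and the crank's yaw at −64° rather than −68°. They also triangulated the hub top at 30 mm instead of 44 mm, while its size in the wrist view agreed with 44 mm. I used the wrist camera values, and the free fit agreed with them.

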